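# Charge the mill hopper from a thin porcelain tray

### The arm

A 7-joint arm with a two-finger parallel gripper is mounted at the origin on the work surface. World frame = base frame: x ahead of the robot, y to its left, z up, the work surface at z = 0. Lengths are in m, angles in degrees, forces in N, time in s.
With the tool pointing down it reaches from about 0.35 to 0.9 m from the base axis. Payload 8.1 kg.
Tool frame: the origin (TCP) lies on the centre line of the jaws, within the pads' length; the fingertips stand 11 mm ahead of it and the grasp point (between the pads) lies 8 mm behind it; z points along the fingers, y is the line along which they close (so a half turn about z gives the same grasp; the last joint's range is limited). The gripper opens to 85 mm and grips with 20 to 120 N. Pads are 22 mm wide; open, the fingers measure 114 mm over their backs; the gripper's body (76 mm by 85 mm) begins 54 mm behind the grasp point. The pads swing forward as they close: fully open they stand 13 mm farther back than shut.
Start: joints at [62.762, 24.895, 1.432, 90.138, -0.665, 64.973, -4.303], TCP at [0.228, -0.582, 0.242] pointing down, gripper open.
Joint ranges: [-149.89, 149.89], [-25.12, 119.58], [-72.63, 75.52], [4.76, 147.25], [-75.54, 255.54], [6.69, 114.76], [-157.13, 157.13]. Speed limits (degrees/s): [127.2, 127.2, 172.46, 172.46, 180, 180, 180].

### API

Orientations are given as [roll, pitch, yaw] about the fixed x, y, z axes, in that order (R = Rz(yaw) Ry(pitch) Rx(roll)).
In Python, from bench import env, read_camera, calibration, regions_of gives the robot as it stands.
- The arm moves only by the tool apply_moves, never from a script. Its argument "plan" is a list of rows, each a list of 7 numbers: the shift along the tool's x, y, z in m, then the turn, a rotation vector about the tool's x, y, z in rad, then the opening, from 0 (shut) to 1 (fully open). A call has 1 to 10 rows; each row shifts and turns the commanded pose from where the row before left it, along the tool's axes as they then stand; what a row does not reach is not made up. A row lasts 1/12 s, in which the tool goes at most 41.7 mm and 7.16 degrees, less where a joint would pass 70% of its speed; a pose out of reach is approached as far as the arm can. A call with a gripper value outside its range is refused whole. The fingers move at their own pace and stop on an object; "force" is the grip in N (left out, the last holds). Time passes only in rows, so rows that do not move let the fingers close. It gives the time, the measured TCP pose, the force, the opening and the grip force at its end, in the units of the state.
- env.read_state(): the state, without advancing time (a new reading comes with each control period).
- read_camera(name): name is "scene" or "top" or "wrist"; returns (picture, depth): 400x640x3 uint8, red, green, blue; 400x640 float32, m along the optical axis (not along the pixel's ray), 0 where there is no reading.
- calibration(name): a dict with "K" (3x3 intrinsics, pixels), "rvec" (rotation vector, rad) and "tvec" (3), from world to camera coordinates, as OpenCV has them; the wrist camera has in their place "hand_eye" (4x4, takes a point from camera to tool coordinates, whose origin is the TCP and whose axes are the flange's). Camera axes: x right, y down, z forward; pixel columns grow to the right and rows downward; lengths in m; the calibration is good to about 2 mm. A picture is of the moment at which its call begins: read the wrist's pose just before it. calibration takes no time and is no camera call.
- env.job_done(): hands the job in; it is judged then, once.
Trained networks look in the newest picture that a camera, given by its name, has taken for a name from the list of things; names that differ only in an ending like _2 or _b are one class to them, and where a whole thing is asked for, a point or a joint stands for the part that bears it (a point fixed in the world has none). Each returns a list of dicts, best first, with "p" (0 to 1); they miss things now and then, are a little off and sometimes report something else, mostly with a low value. They report only what shows in the picture. A call takes as long as a camera call. They do not tell look-alikes from the thing itself.
- regions_of(thing, camera): "region" (400x640 bool, what is visible of it) and "extent" ([left, top, width, height] in pixels, round what is visible of it).
The state is a dict: "time_s": time; "qpos": joint angles; "qd": joint speeds; "joint_torque": joint torques, N m; "ee_pos": TCP position; "eef_rot": TCP orientation; "contact_force": force on the tool from outside, world axes, zero at the start; "torque": the same for the moment, N m; "gripper_width": finger opening in m; "gripper_force": force on a finger pad.
Only numpy, scipy, OpenCV 4.12 (cv2) and the standard library are available. Lean on these libraries where they do the work, as an engineer would, in place of code of your own. Each camera call takes 0.05 s, during which the arm holds its last target. There are 200 camera calls.

### The job

Lift the thin porcelain tray by its handle and tip all five brown milling balls out of it into the steel hopper, then stand the empty tray upright on its cork pad again, near the middle, and let go. The porcelain is fragile: hold it with a light grip and put it down softly without knocking it against anything. Leave the other glassware and dishes where they stand.

Things in the scene. Friction and masses are not known exactly. Their poses are not given: they have to be found in the camera images.
- tray: thin white porcelain trough, 146 mm long (x), 80 wide (y), 0.25 kg; floor 60 x 72, 4 thick; both ends are open ramps rising at 30 degrees to lips 29 mm above the underside, 73 from the middle; side walls 30 high. Origin: centre of underside. Cracks if squeezed over 50 N a finger (25 to 35 N holds it), pressed or knocked on pad or hopper over 80 N, or dropped more than 10 mm
- tray_grip (a point): middle of the tray's handle bar, 85 mm above the tray's underside: a straight white bar along the tray's y, 14 mm thick (along the tray's x), 20 mm tall, 72 mm clear between its two posts; the balls lie well below it. Axes as the tray's.
- hopper: fixed feed hopper of a small mill: blue base 190 x 190 x 46 mm with a square steel funnel open at the top; origin: centre of its underside on the bench, z up. Inside, sloping walls lead down to a closed flat floor about 100 mm square, 50 mm above the bench.
- hopper_mouth (a point): centre of the hopper's square mouth, 172 mm wide inside (180 mm outside), level with its rim, 130 mm above the bench; axes along the rim's sides.
- pad: square cork pad, 200 x 200 x 6 mm, fixed to the bench, on which the tray stands; origin: centre of its underside (z = 0), its top is 6 mm higher.
- ball0_center (a point): centre of one of five brown agate milling balls, 22 mm across, 15 g; all start in the tray
- ball1_center (a point): centre of one of five brown agate milling balls, 22 mm across, 15 g; all start in the tray
- ball2_center (a point): centre of one of five brown agate milling balls, 22 mm across, 15 g; all start in the tray
- ball3_center (a point): centre of one of five brown agate milling balls, 22 mm across, 15 g; all start in the tray
- ball4_center (a point): centre of one of five brown agate milling balls, 22 mm across, 15 g; all start in the tray
- vial: small amber capped jar, 36 mm across, 50 mm tall; a bystander, origin at the centre of its underside
- flask_a: green-tinted conical flask, 72 mm across the foot, 116 mm tall; a bystander, origin at the centre of its underside
- flask_b: clear conical flask, 72 mm across the foot, 116 mm tall; a bystander, origin at the centre of its underside
- dish_a: white porcelain evaporating dish, 90 mm across, 34 mm tall; a bystander, origin at the centre of its underside
- dish_b: white porcelain evaporating dish, 90 mm across, 34 mm tall; a bystander, origin at the centre of its underside
- bottle: amber reagent bottle, 64 mm across, 130 mm tall; a bystander, origin at the centre of its underside
- beaker: clear glass beaker, 68 mm across, 85 mm tall; a bystander, origin at the centre of its underside
Things that resemble listed ones, but are neither listed nor needed, are in the scene too. Of the things shaped like the tray, the white one is meant.

How it is judged:
By the outcome, as a careful person would: the job done as asked, in the order asked, and still so for the second after the job is handed in, with the robot touching nothing.
It also fails if it takes over 58 s, if anything falls off the work surface, if the arm or the gripper's body presses on something with over 40 N, if the wrist force passes 120 N, or if a joint passes its speed limit or range.

## Working session

There is one attempt and no reset: what is moved stays moved. The work goes in short steps, Python scripts to look and compute and a tool call to move; the robot and the scene stay as the last step left them, time stands still between calls to the robot, and variables do not carry over. Pictures are saved under pics/ and viewed, at most 10 in all, crops included, and the job is handed in when it is done.

Besides the shell and the picture viewer there is one more tool, called after "Emit:" by a JSON object that holds its "fn" and its "kwargs". apply_moves: Moves the arm, as the interface text tells. Its arguments: {"type":"object","properties":{"plan":{"type":"array","items":{"type":"array","items":{"type":"number"}}},"force":{"type":"number"}},"required":["plan"]}

```bash
ls; mkdir -p pics; python3 - <<'E'
from bench import *
import cv2,numpy as np
print(env.read_state())
for n in("scene","top"):
    p,d=read_camera(n); cv2.imwrite(f"pics/{n}0.png",p[...,::-1]); np.save(f"{n}_d.npy",d); np.save(f"{n}_p.npy",p); print(calibration(n))
    for t in("tray","hopper","pad"):
        for r in regions_of(t,n): print(n,t,r["p"],r["extent"])
E
```

```text
pics
{'time_s': 0.0, 'qpos': array([62.76314803, 24.93888364,  1.42999714, 90.18980278, -0.66489719,
       64.97385717, -4.30332472]), 'qd': array([-0.05322704,  0.03608755, -0.03657641,  0.06335995,  0.02799746,
       -0.03190712,  0.07595309]), 'joint_torque': array([ 6.41716065e-05, -6.70472717e+01,  1.02572456e+00, -3.16202724e+01,
        1.57689827e-02,  1.25477230e-02,  1.66692695e-05]), 'ee_pos': array([ 0.22739931, -0.58162681,  0.24149469]), 'eef_rot': array([-1.79906100e+02,  7.96969714e-03,  2.13545502e+01]), 'contact_force': array([-0.18220834,  0.04977348,  0.82567297]), 'torque': array([ 0.0157288 ,  0.02394721, -0.01715221]), 'gripper_force': 0.0, 'gripper_width': 0.08573175850870202}
{'K': array([[420.22782293,   0.        , 319.16808204],
       [  0.        , 420.22782293, 195.42213494],
       [  0.        ,   0.        ,   1.        ]]), 'rvec': array([ 2.18776115,  0.60240333, -0.30273662]), 'tvec': array([-0.4401816 , -0.12819693,  1.94049888])}
scene tray 0.88 [273.1, 221.8, 42.2, 34.8]
scene tray 0.72 [183.4, 222.3, 46.3, 43.5]
scene tray 0.71 [236.1, 191.1, 39.0, 33.5]
scene tray 0.67 [149.5, 275.5, 54.5, 41.1]
scene hopper 0.79 [330.2, 137.1, 58.9, 52.1]
scene pad 0.85 [258.6, 222.4, 74.8, 39.9]
{'K': array([[409.63481252,   0.        , 321.84320365],
       [  0.        , 409.63481252, 205.06396413],
       [  0.        ,   0.        ,   1.        ]]), 'rvec': array([ 2.21430807, -2.14931028,  0.10125888]), 'tvec': array([-0.07318536,  0.52974045,  1.4545266 ])}
top tray 0.86 [399.7, 255.4, 43.8, 38.6]
top tray 0.82 [358.5, 178.1, 37.9, 44.9]
top tray 0.81 [461.0, 240.0, 45.1, 35.6]
top tray 0.63 [337.7, 237.5, 30.8, 45.1]
top hopper 0.58 [198.0, 163.9, 57.8, 62.8]
top hopper 0.51 [431.3, 218.5, 23.2, 16.5]
top pad 0.66 [344.3, 168.7, 59.1, 60.6]
top pad 0.22 [194.1, 159.9, 65.8, 64.2]
```

View pics/scene0.png

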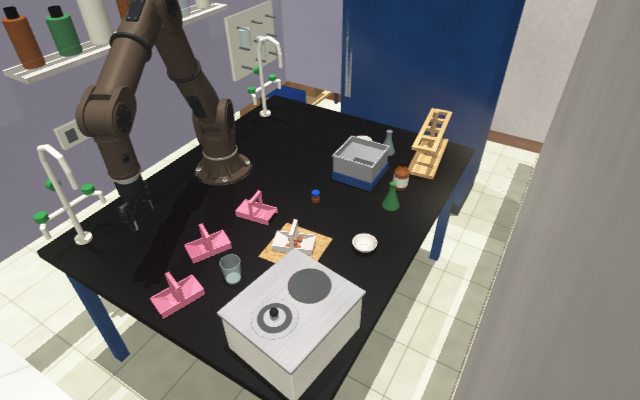

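View pics/top0.png

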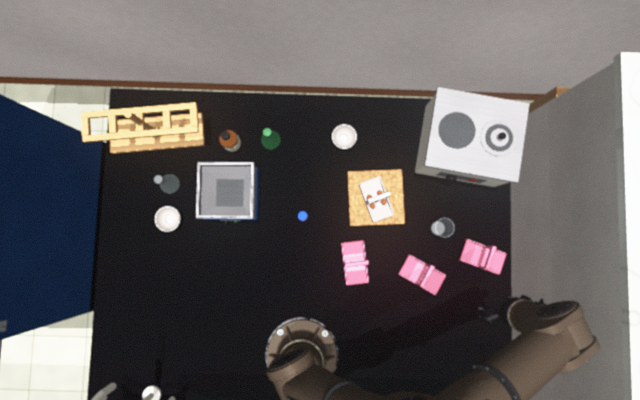

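The pictures show four tray-like things in the top view: white at (377,199) on the cork pad, and pink at (355,262), (422,274) and (483,257). I choose the white one. The hopper is at (226,190).

```bash
cat > h.py <<'E'
import numpy as np,cv2
from bench import *
def cloud(n,d):
    c=calibration(n); K=c["K"]; R=cv2.Rodrigues(c["rvec"])[0]
    v,u=np.mgrid[:400,:640]
    P=np.stack([(u-K[0,2])/K[0,0]*d,(v-K[1,2])/K[1,1]*d,d],-1)
    return (P-np.asarray(c["tvec"]).ravel())@R
E
python3 - <<'E'
from h import *
p=np.load("top_p.npy");d=np.load("top_d.npy");W=cloud("top",d)
cv2.imwrite("pics/crop_tray.png",cv2.resize(p[160:300,330:510,::-1],None,fx=4,fy=4,interpolation=cv2.INTER_CUBIC))
def rect(m,name):
    q=W[m]; r=cv2.minAreaRect((q[:,:2]*1000).astype(np.float32)); print(name,m.sum(),np.round(q.mean(0),4),np.round(np.median(q[:,2]),4),r)
z=W[...,2]; ok=d>0
box=lambda a,b,c,e:(lambda m:(m.__setitem__((slice(b,e),slice(a,c)),True),m)[1])(np.zeros((400,640),bool))
T=box(340,160,412,235)&ok
print(np.histogram(z[T],bins=np.arange(-.01,.13,.01)))
rect(T&(z>.085),"handle"); rect(T&(z>.018)&(z<.06),"tray")
hsv=cv2.cvtColor(p,cv2.COLOR_RGB2HSV)
rect(T&(hsv[...,1]>90)&(z<.02),"pad")
H=box(185,150,268,232)&ok
print(np.histogram(z[H],bins=np.arange(-.01,.16,.01)))
rect(H&(z>.12),"hoprim"); rect(H&(z>.04)&(z<.06),"hopfloor")
# objects: components above bench
m=(ok&(z>.015)&(z<.4)&(W[...,0]>.15)&(W[...,0]<1)).astype(np.uint8)
n,l,s,c=cv2.connectedComponentsWithStats(m)
for i in range(1,n):
    if s[i,4]>60: q=W[l==i]; print(s[i],np.round(q.min(0),3),np.round(q.max(0),3))
E
```

```text
(array([1081, 3105,  526,  295,  252,   14,    3,    3,    1,    3,   38,
         61,    0,    0]), array([-0.01,  0.  ,  0.01,  0.02,  0.03,  0.04,  0.05,  0.06,  0.07,
        0.08,  0.09,  0.1 ,  0.11,  0.12,  0.13]))
handle 101 [ 0.5571 -0.2496  0.1004] 0.1005 ((557.4819946289062, -250.53561401367188), (14.62049388885498, 80.18871307373047), 21.329944610595703)
tray 606 [ 0.5574 -0.2501  0.0292] 0.0292 ((557.8409423828125, -250.4295196533203), (149.58291625976562, 81.55296325683594), 21.115446090698242)
pad 2079 [ 0.5702 -0.2518  0.0059] 0.0061 ((569.0463256835938, -254.10134887695312), (209.506103515625, 211.42636108398438), 4.1064453125)
(array([1444, 1787,   32,   48,   60,  487,  627,  300,  337,  363,  399,
        217,   67,  406,  206,    0]), array([-0.01,  0.  ,  0.01,  0.02,  0.03,  0.04,  0.05,  0.06,  0.07,
        0.08,  0.09,  0.1 ,  0.11,  0.12,  0.13,  0.14,  0.15]))
hoprim 612 [0.5605 0.2719 0.1285] 0.1285 ((562.8717651367188, 271.3784484863281), (187.1342010498047, 190.6678924560547), 1.7771029472351074)
hopfloor 1114 [0.5596 0.2643 0.0507] 0.0506 ((592.6812744
[... 518 characters left out ...]
718 0.249 0.016] [0.781 0.309 0.136]
[ 196  163   63   61 3517] [0.456 0.174 0.015] [0.661 0.368 0.137]
[154 175  25  18 304] [0.562 0.467 0.015] [0.624 0.522 0.123]
[359 177  35  46 780] [ 0.476 -0.312  0.015] [ 0.638 -0.189  0.108]
[155 207  25  25 278] [0.422 0.447 0.015] [0.508 0.537 0.041]
[298 212  10  10  78] [ 0.472 -0.005  0.016] [0.503 0.026 0.056]
[431 218  23  20 258] [ 0.429 -0.513  0.015] [ 0.495 -0.447  0.094]
[341 241  27  45 510] [ 0.25  -0.225  0.015] [ 0.407 -0.13   0.101]
[459 240  47  35 558] [ 0.304 -0.718  0.015] [ 0.422 -0.554  0.103]
[398 255  48  40 523] [ 0.228 -0.501  0.015] [ 0.362 -0.336  0.102]
[476 296  55  31 546] [ 0.188 -0.644  0.243] [ 0.264 -0.51   0.4  ]
```

View pics/crop_tray.png

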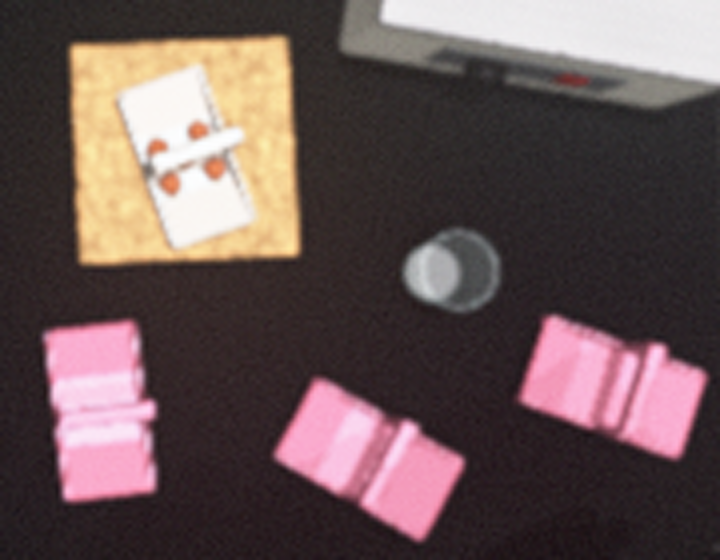

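The crop confirms it: the white trough, with brown balls, stands on the cork at crop (180,155), which is (375,199) in the picture. The other three are pink. Next is a helper that turns a target pose into N equal rows.

```bash
cat >> h.py <<'E'
from scipy.spatial.transform import Rotation as Ro
def rows(p1,rpy1,N,p0=None,rpy0=None):
    s=env.read_state()
    p0=s["ee_pos"] if p0 is None else np.array(p0); rpy0=s["eef_rot"] if rpy0 is None else rpy0
    A=Ro.from_euler("xyz",rpy0,degrees=True); B=Ro.from_euler("xyz",rpy1,degrees=True)
    w=(A.inv()*B).as_rotvec()/N; S=sum((Ro.from_rotvec(w*k).as_matrix() for k in range(N)),np.zeros((3,3)))
    v=np.linalg.solve(S,A.inv().apply(np.array(p1)-p0))
    print(N,"rows:",np.round(v,4),np.round(w,4),"deg/row",np.degrees(np.linalg.norm(w)).round(2))
E
python3 -c "
from h import *
rows([.5578,-.2504,.2],[180,0,111.1],20)"
```

```text
20 rows: [0.0246 0.0084 0.0021] [-0.     -0.     -0.0783] deg/row 4.49
```

Emit:
{"fn": "apply_moves", "kwargs": {"plan": [[0.0246,0.0084,0,0,0,-0.0783,1],[0.0246,0.0084,0,0,0,-0.0783,1],[0.0246,0.0084,0,0,0,-0.0783,1],[0.0246,0.0084,0,0,0,-0.0783,1],[0.0246,0.0084,0,0,0,-0.0783,1],[0.0246,0.0084,0,0,0,-0.0783,1],[0.0246,0.0084,0,0,0,-0.0783,1],[0.0246,0.0084,0,0,0,-0.0783,1],[0.0246,0.0084,0,0,0,-0.0783,1],[0.0246,0.0084,0,0,0,-0.0783,1]]}}

```text
time_s: 1.23
ee_pos: [0.4625, -0.4838, 0.2422]
eef_rot: [180.0, 0.0, 66.4]
contact_force: [0.9, -0.2, -0.3]
gripper_width: 0.0855
gripper_force: 0.0
```

Emit:
{"fn": "apply_moves", "kwargs": {"plan": [[0.0246,0.0084,0,0,0,-0.0783,1],[0.0246,0.0084,0,0,0,-0.0783,1],[0.0246,0.0084,0,0,0,-0.0783,1],[0.0246,0.0084,0,0,0,-0.0783,1],[0.0246,0.0084,0,0,0,-0.0783,1],[0.0246,0.0084,0,0,0,-0.0783,1],[0.0246,0.0084,0,0,0,-0.0783,1],[0.0246,0.0084,0,0,0,-0.0783,1],[0.0246,0.0084,0,0,0,-0.0783,1],[0.0246,0.0084,0,0,0,-0.0783,1]]}}

```text
time_s: 2.07
ee_pos: [0.5586, -0.2488, 0.2423]
eef_rot: [180.0, 0.0, 111.3]
contact_force: [-0.2, 0.8, -0.1]
gripper_width: 0.0853
gripper_force: 0.0
```

```bash
python3 - <<'E'
from h import *
s=env.read_state(); print(s["time_s"],s["qpos"].round(1),s["ee_pos"],s["eef_rot"])
p,d=read_camera("wrist"); c=calibration("wrist"); K=c["K"]; cv2.imwrite("pics/wrist1.png",p[...,::-1])
v,u=np.mgrid[:400,:640]
P=np.stack([(u-K[0,2])/K[0,0]*d,(v-K[1,2])/K[1,1]*d,d],-1)
H=c["hand_eye"]; T=P@H[:3,:3].T+H[:3,3]
W=T@Ro.from_euler("xyz",s["eef_rot"],degrees=True).as_matrix().T+s["ee_pos"]
ok=(d>0)&(np.abs(W[...,0]-.557)<.15)&(np.abs(W[...,1]+.25)<.15); z=W[...,2]
print(c["K"][0,0],np.histogram(z[ok],bins=np.arange(-.01,.2,.01)))
for n,m in(("handle",ok&(z>.09)&(z<.112)),("tray",ok&(z>.016)&(z<.05))):
    q=W[m]; print(n,len(q),q.mean(0),np.median(q[:,2]),cv2.minAreaRect((q[:,:2]*1000).astype(np.float32)))
E
```

```text
2.0667 [ 36.   25.9 -24.7  90.5  11.5  66.1  30.1] [ 0.55856968 -0.2488483   0.24228066] [1.79984451e+02 9.32473102e-03 1.11308915e+02]
332.8543443712483 (array([33495, 24577,  2632,  3931,  2541,   188,   218,   238,   248,
         285,  1271,   746,    84,     0,     0,     0,     0,     0,
           0,     0]), array([-0.01,  0.  ,  0.01,  0.02,  0.03,  0.04,  0.05,  0.06,  0.07,
        0.08,  0.09,  0.1 ,  0.11,  0.12,  0.13,  0.14,  0.15,  0.16,
        0.17,  0.18,  0.19]))
handle 2054 [ 0.59275033 -0.29002017  0.09972831] 0.09963591754869901 ((612.6202392578125, -315.85125732421875), (39.33164596557617, 249.52191162109375), 39.76368713378906)
tray 7776 [ 0.56624615 -0.2603959   0.02750837] 0.027763955572975937 ((576.596923828125, -260.63763427734375), (162.18861389160156, 362.50445556640625), 61.141700744628906)
```

View pics/wrist1.png

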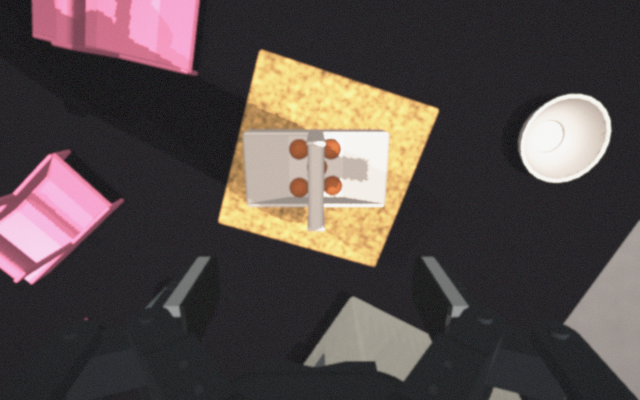

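The wrist picture shows the white tray at (316,168) with its handle bar upright at (316,180), across the closing line. All five balls are inside. I'll measure again, limited to its pixels.

```bash
cat >> h.py <<'E'
def wcloud():
    s=env.read_state(); p,d=read_camera("wrist"); c=calibration("wrist"); K=c["K"]; H=c["hand_eye"]
    v,u=np.mgrid[:400,:640]
    P=np.stack([(u-K[0,2])/K[0,0]*d,(v-K[1,2])/K[1,1]*d,d],-1)@H[:3,:3].T+H[:3,3]
    return p,d,P@Ro.from_euler("xyz",s["eef_rot"],degrees=True).as_matrix().T+s["ee_pos"]
E
python3 - <<'E'
from h import *
p,d,W=wcloud(); z=W[...,2]; hsv=cv2.cvtColor(p,cv2.COLOR_RGB2HSV)
b=np.zeros(d.shape,bool); b[120:240,235:400]=1; c=np.zeros(d.shape,bool); c[40:275,210:445]=1
for n,m in(("handle",b&(z>.09)&(z<.112)),("tray",b&(d>0)&(z>.022)&(z<.05)),("pad",c&(d>0)&(hsv[...,1]>80)&(z<.015)&(p[...,0]>90))):
    m=cv2.morphologyEx(m.astype(np.uint8),cv2.MORPH_OPEN,np.ones((3,3),np.uint8))>0
    q=W[m]; print(n,len(q),q.mean(0),np.median(q[:,2]),cv2.minAreaRect((q[:,:2]*1000).astype(np.float32)))
print(env.read_state()["eef_rot"],env.read_state()["ee_pos"])
rows([.557,-.2503,.083],[180,0,111.1],10)
E
```

```text
handle 1446 [ 0.55770117 -0.24873431  0.09933006] 0.09954903669930296 ((558.5453491210938, -250.51560974121094), (15.09726619720459, 80.06121063232422), 21.43297576904297)
tray 5399 [ 0.55767931 -0.25021255  0.02943716] 0.029358243051836153 ((558.2294921875, -250.63490295410156), (150.4761505126953, 80.31339263916016), 21.288761138916016)
pad 19246 [ 0.5666956  -0.23775925  0.00474236] 0.004926136912619991 ((567.9766845703125, -253.61204528808594), (204.6830596923828, 205.02142333984375), 3.977844476699829)
[ 1.79892922e+02 -1.17501427e-01  1.11644114e+02] [ 0.55928521 -0.24430005  0.24280845]
10 rows: [-0.0005 -0.0004  0.016 ] [ 0.0002 -0.0002  0.0009] deg/row 0.06
```

Emit:
{"fn": "apply_moves", "kwargs": {"plan": [[-0.0005,-0.0003,0.016,0,0,0.001,1],[-0.0005,-0.0003,0.016,0,0,0.001,1],[-0.0005,-0.0003,0.016,0,0,0.001,1],[-0.0005,-0.0003,0.016,0,0,0.001,1],[-0.0005,-0.0003,0.016,0,0,0.001,1],[-0.0005,-0.0003,0.016,0,0,0.001,1],[-0.0005,-0.0003,0.016,0,0,0.001,1],[-0.0005,-0.0003,0.01,0,0,0.001,1],[0,0,0,0,0,0,1],[0,0,0,0,0,0,1]]}}

```text
time_s: 3.0
ee_pos: [0.5572, -0.255, 0.1202]
eef_rot: [-180.0, -0.0, 110.6]
contact_force: [0.4, 0.5, 0.2]
gripper_width: 0.0852
gripper_force: 0.0
```

```bash
python3 - <<'E'
from h import *
for i in range(2):
    s=env.read_state();print(s["ee_pos"],s["eef_rot"],s["qpos"].round(1),s["time_s"])
    read_camera("top")
rows([.558,-.2503,.083],[180,0,111.3],5)
E
```

```text
[ 0.55722312 -0.25497896  0.12020951] [-1.79968208e+02 -2.29679637e-02  1.10587836e+02] [ 35.   32.8 -22.7  98.2  15.3  52.2  26.7] 3.0
[ 0.55773683 -0.25495991  0.12092527] [1.79973838e+02 2.65361839e-02 1.10602635e+02] [ 35.   32.7 -22.7  98.1  15.3  52.2  26.7] 3.05
5 rows: [0.0009 0.0003 0.0077] [ 0.0002  0.0002 -0.0024] deg/row 0.14
```

Emit:
{"fn": "apply_moves", "kwargs": {"plan": [[0.0009,0.0003,0.0077,0,0,-0.0024,1],[0.0009,0.0003,0.0077,0,0,-0.0024,1],[0.0009,0.0003,0.0077,0,0,-0.0024,1],[0.0009,0.0003,0.0077,0,0,-0.0024,1],[0.0009,0.0003,0.0071,0,0,-0.0024,1],[0,0,0,0,0,0,1],[0,0,0,0,0,0,1],[0,0,0,0,0,0,1]]}}

```text
time_s: 3.77
ee_pos: [0.5573, -0.2499, 0.0825]
eef_rot: [180.0, 0.0, 111.3]
contact_force: [-0.5, -0.3, 0.4]
gripper_width: 0.0854
gripper_force: 0.0
```

```bash
python3 - <<'E'
from h import *
p,d,W=wcloud(); cv2.imwrite("pics/wrist2.png",p[...,::-1])
s=env.read_state();print(s["ee_pos"],s["eef_rot"],s["time_s"],s["contact_force"])
z=W[...,2]; m=(z>.092)&(z<.108)&(np.abs(W[...,0]-.558)<.05)&(np.abs(W[...,1]+.25)<.05)
R=Ro.from_euler("xyz",s["eef_rot"],degrees=True); q=R.inv().apply(W[m]-s["ee_pos"]); print(len(q),np.percentile(q,[2,50,98],axis=0))
E
```

```text
[ 0.55746693 -0.25009285  0.08271005] [1.79974952e+02 2.38371532e-02 1.11302221e+02] 3.8167 [ 0.55899641 -0.15768456  0.19746025]
8365 [[-0.03174094 -0.04589345 -0.02436434]
 [ 0.00706892  0.00107274 -0.01691805]
 [ 0.03891287  0.05236075 -0.01028113]]
```

View pics/wrist2.png

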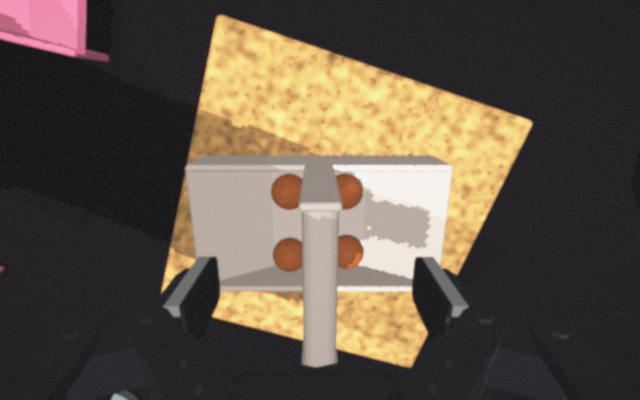

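The bar at (320,285) lies midway between the pads at (205,290) and (437,290), so I close lightly.

Emit:
{"fn": "apply_moves", "kwargs": {"plan": [[0,0,0,0,0,0,0],[0,0,0,0,0,0,0],[0,0,0,0,0,0,0],[0,0,0,0,0,0,0],[0,0,0,0,0,0,0],[0,0,0,0,0,0,0],[0,0,0,0,0,0,0],[0,0,0,0,0,0,0]], "force": 30}}

```text
time_s: 4.48
ee_pos: [0.5576, -0.2498, 0.0825]
eef_rot: [180.0, 0.0, 111.3]
contact_force: [2.5, -0.6, 0.6]
gripper_width: 0.0134
gripper_force: 34.5
```

Emit:
{"fn": "apply_moves", "kwargs": {"plan": [[0,0,-0.003,0,0,0,0],[0,0,-0.006,0,0,0,0],[0,0,-0.01,0,0,0,0],[0,0,-0.014,0,0,0,0],[0,0,-0.018,0,0,0,0],[0,0,-0.02,0,0,0,0],[0,0,-0.02,0,0,0,0],[0,0,-0.02,0,0,0,0],[0,0,-0.02,0,0,0,0],[0,0,-0.015,0,0,0,0]], "force": 30}}

```text
time_s: 5.32
ee_pos: [0.5572, -0.25, 0.231]
eef_rot: [179.9, 0.1, 111.3]
contact_force: [0.3, 0.3, -2.7]
gripper_width: 0.0133
gripper_force: 34.0
```

```bash
python3 - <<'E'
from h import *
s=env.read_state();print(s["qpos"].round(1),s["ee_pos"],s["eef_rot"])
rows([.45,.0,.262],[180,0,146],15)
rows([.562,.339,.262],[180,0,180],15,[.45,.0,.262],[180,0,146])
rows([.562,.339,.262],[180,0,180],30)
E
```

```text
[ 36.1  26.4 -24.7  91.5  11.8  64.6  30. ] [ 0.55722192 -0.24995449  0.2310458 ] [1.79942369e+02 6.23291081e-02 1.11312534e+02]
15 rows: [ 0.0178  0.0045 -0.0021] [ 0.      0.0001 -0.0404] deg/row 2.31
15 rows: [-0.0001  0.0242  0.    ] [ 0.      0.     -0.0396] deg/row 2.27
30 rows: [ 0.012   0.0171 -0.001 ] [ 0.      0.0001 -0.04  ] deg/row 2.29
```

Emit:
{"fn": "apply_moves", "kwargs": {"plan": [[0.006,0.0085,-0.0005,0,0,-0.02,0],[0.006,0.0085,-0.0005,0,0,-0.02,0],[0.012,0.0171,-0.001,0,0,-0.04,0],[0.012,0.0171,-0.001,0,0,-0.04,0],[0.012,0.0171,-0.001,0,0,-0.04,0],[0.012,0.0171,-0.001,0,0,-0.04,0],[0.012,0.0171,-0.001,0,0,-0.04,0],[0.012,0.0171,-0.001,0,0,-0.04,0],[0.012,0.0171,-0.001,0,0,-0.04,0],[0.012,0.0171,-0.001,0,0,-0.04,0]], "force": 30}}

```text
time_s: 6.15
ee_pos: [0.6342, -0.077, 0.2358]
eef_rot: [-179.9, -0.1, 132.2]
contact_force: [-0.9, -1.0, -3.0]
gripper_width: 0.0134
gripper_force: 34.0
```

Emit:
{"fn": "apply_moves", "kwargs": {"plan": [[0.012,0.0171,-0.001,0,0,-0.04,0],[0.012,0.0171,-0.001,0,0,-0.04,0],[0.012,0.0171,-0.001,0,0,-0.04,0],[0.012,0.0171,-0.001,0,0,-0.04,0],[0.012,0.0171,-0.001,0,0,-0.04,0],[0.012,0.0171,-0.001,0,0,-0.04,0],[0.012,0.0171,-0.001,0,0,-0.04,0],[0.012,0.0171,-0.001,0,0,-0.04,0],[0.012,0.0171,-0.001,0,0,-0.04,0],[0.012,0.0171,-0.001,0,0,-0.04,0]], "force": 30}}

```text
time_s: 6.98
ee_pos: [0.643, 0.1301, 0.2457]
eef_rot: [-179.9, -0.1, 155.1]
contact_force: [0.1, -0.5, -3.4]
gripper_width: 0.0134
gripper_force: 34.0
```

Emit:
{"fn": "apply_moves", "kwargs": {"plan": [[0.012,0.0171,-0.001,0,0,-0.04,0],[0.012,0.0171,-0.001,0,0,-0.04,0],[0.012,0.0171,-0.001,0,0,-0.04,0],[0.012,0.0171,-0.001,0,0,-0.04,0],[0.012,0.0171,-0.001,0,0,-0.04,0],[0.012,0.0171,-0.001,0,0,-0.04,0],[0.012,0.0171,-0.001,0,0,-0.04,0],[0.012,0.0171,-0.001,0,0,-0.04,0],[0.006,0.0085,0,0,0,-0.02,0],[0.006,0.0085,0,0,0,-0.02,0]], "force": 30}}

```text
time_s: 7.82
ee_pos: [0.5812, 0.3059, 0.2543]
eef_rot: [-180.0, -0.1, 175.7]
contact_force: [-0.1, 0.2, -4.0]
gripper_width: 0.0132
gripper_force: 34.0
```

Emit:
{"fn": "apply_moves", "kwargs": {"plan": [[0.006,0.0085,0,0,0,-0.02,0],[0.006,0.0085,0,0,0,-0.02,0],[0,0,0,0,0,0,0],[0,0,0,0,0,0,0],[0,0,0,0,0,0,0]], "force": 30}}

```text
time_s: 8.23
ee_pos: [0.5726, 0.321, 0.2553]
eef_rot: [-180.0, 0.0, 177.7]
contact_force: [0.6, -0.4, -4.1]
gripper_width: 0.0134
gripper_force: 34.0
```

```bash
python3 - <<'E'
from h import *
p,d,W=wcloud(); cv2.imwrite("pics/wrist3.png",p[...,::-1]); t,_=read_camera("top")
o=np.zeros((400,640+400,3),np.uint8); o[:,:640]=p[...,::-1]; o[:,640:]=cv2.resize(t[140:240,180:280,::-1],(400,400)); cv2.imwrite("pics/b.png",cv2.resize(o,(800,308)))
s=env.read_state(); print(s["time_s"],s["qpos"].round(1),s["ee_pos"],s["eef_rot"],s["contact_force"],s["gripper_width"],s["gripper_force"])
E
```

```text
8.3333 [ -7.9  33.6 -42.8  81.6  23.1  73.7  35.2] [0.57274443 0.32081381 0.25532063] [-1.79961846e+02  2.32318170e-02  1.77659796e+02] [ 0.35766962 -0.72066653 -3.74006904] 0.013318166873666368 33.95845592021942
```

View pics/b.png

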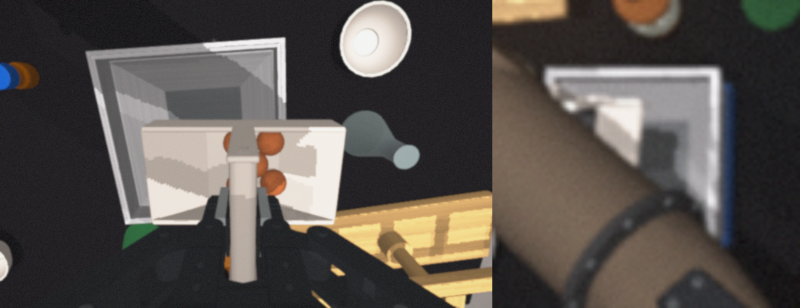

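The wrist view shows the tray at (245,170) with its balls over the hopper's +y half, and its left (-y) lip inside the mouth. Next I tip towards -y.

```bash
python3 - <<'E'
from h import *
A=[.562,.3436,.2364];B=[.562,.303,.242]
rows(A,[145,0,180],10)
rows(B,[118,0,180],20,A,[145,0,180])
E
```

```text
10 rows: [0.0011 0.0017 0.0025] [-0.0611  0.0013 -0.0039] deg/row 3.51
20 rows: [-0.     -0.0012 -0.0017] [-0.0236 -0.      0.    ] deg/row 1.35
```

Emit:
{"fn": "apply_moves", "kwargs": {"plan": [[0.0011,0.0017,0.0025,-0.061,0.0013,-0.0039,0],[0.0011,0.0017,0.0025,-0.061,0.0013,-0.0039,0],[0.0011,0.0017,0.0025,-0.061,0.0013,-0.0039,0],[0.0011,0.0017,0.0025,-0.061,0.0013,-0.0039,0],[0.0011,0.0017,0.0025,-0.061,0.0013,-0.0039,0],[0.0011,0.0017,0.0025,-0.061,0.0013,-0.0039,0],[0.0011,0.0017,0.0025,-0.061,0.0013,-0.0039,0],[0.0011,0.0017,0.0025,-0.061,0.0013,-0.0039,0],[0,0,0,0,0,0,0],[0,0,0,0,0,0,0]], "force": 32}}

```text
time_s: 9.17
ee_pos: [0.5643, 0.3372, 0.238]
eef_rot: [152.2, -0.2, 179.5]
contact_force: [0.4, -0.1, -3.4]
gripper_width: 0.0134
gripper_force: 34.0
```

```bash
python3 - <<'E'
from h import *
s=env.read_state(); print(s["time_s"],s["qpos"].round(1),s["ee_pos"],s["eef_rot"],s["contact_force"],s["torque"],s["gripper_width"])
p,d,W=wcloud(); cv2.imwrite("pics/wrist4.png",p[...,::-1])
rows([.562,.303,.242],[118,0,180],20)
E
```

```text
9.1667 [ 15.1  35.5 -57.3  95.3   8.3  47.6  52.3] [0.56431398 0.33722576 0.23800623] [152.18335543  -0.22893995 179.45535818] [ 0.35965396 -0.12504374 -3.37102667] [-0.87449486  0.01899067  0.04619251] 0.013370112171276732
20 rows: [ 0.0001 -0.0012 -0.0014] [-0.0298  0.0002 -0.0004] deg/row 1.71
```

View pics/wrist4.png

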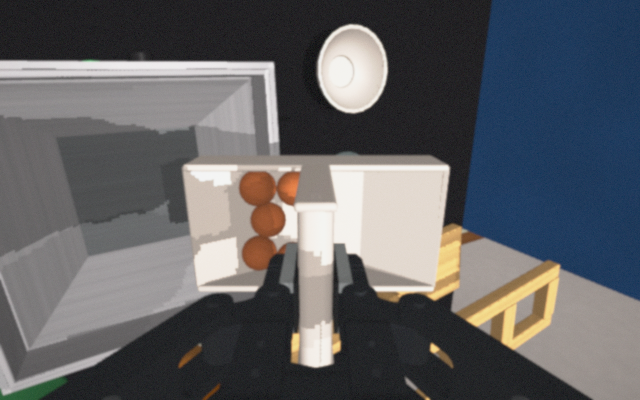

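The tray, tipped about 28°, shows its balls at (265,220) gathered at the foot of the left ramp. The lip at (190,225) lies inside the hopper's outline. I continue slowly to about 50°.

```bash
python3 - <<'E'
from h import *
rows([.562,.321,.242],[130,0,180],20)
E
```

```text
20 rows: [ 0.0001 -0.0006 -0.0007] [-0.0193  0.0001 -0.0004] deg/row 1.11
```

Emit:
{"fn": "apply_moves", "kwargs": {"plan": [[0.0001,-0.0006,-0.0007,-0.0193,0,-0.0004,0],[0.0001,-0.0006,-0.0007,-0.0193,0,-0.0004,0],[0.0001,-0.0006,-0.0007,-0.0193,0,-0.0004,0],[0.0001,-0.0006,-0.0007,-0.0193,0,-0.0004,0],[0.0001,-0.0006,-0.0007,-0.0193,0,-0.0004,0],[0.0001,-0.0006,-0.0007,-0.0193,0,-0.0004,0],[0.0001,-0.0006,-0.0007,-0.0193,0,-0.0004,0],[0.0001,-0.0006,-0.0007,-0.0193,0,-0.0004,0],[0.0001,-0.0006,-0.0007,-0.0193,0,-0.0004,0],[0.0001,-0.0006,-0.0007,-0.0193,0,-0.0004,0]], "force": 32}}

```text
time_s: 10.05
ee_pos: [0.5626, 0.3305, 0.2415]
eef_rot: [140.9, -0.0, 179.8]
contact_force: [0.7, -0.1, -3.2]
gripper_width: 0.0135
gripper_force: 34.1
```

```bash
python3 - <<'E'
from h import *
s=env.read_state(); print(s["time_s"],s["qpos"].round(1),s["ee_pos"],s["eef_rot"],s["contact_force"],s["gripper_width"])
rows([.562,.321,.242],[130,0,180],10)
E
```

```text
10.05 [ 25.8  40.6 -65.5  99.8   3.1  40.3  61.2] [0.56260009 0.33047482 0.24154079] [ 1.40866102e+02 -1.32928927e-02  1.79810178e+02] [ 0.68651076 -0.08002108 -3.17693513] 0.013461768731752156
10 rows: [ 0.0001 -0.0007 -0.0007] [-0.019   0.0002 -0.0003] deg/row 1.09
```

Emit:
{"fn": "apply_moves", "kwargs": {"plan": [[0.0001,-0.0007,-0.0007,-0.019,0,-0.0003,0],[0.0001,-0.0007,-0.0007,-0.019,0,-0.0003,0],[0.0001,-0.0007,-0.0007,-0.019,0,-0.0003,0],[0.0001,-0.0007,-0.0007,-0.019,0,-0.0003,0],[0.0001,-0.0007,-0.0007,-0.019,0,-0.0003,0],[0,0,0,0,0,0,0],[0,0,0,0,0,0,0],[0,0,0,0,0,0,0]], "force": 32}}

```text
time_s: 10.72
ee_pos: [0.562, 0.3259, 0.242]
eef_rot: [135.5, 0.0, 179.9]
contact_force: [-0.2, 0.1, -2.5]
gripper_width: 0.0131
gripper_force: 34.2
```

```bash
python3 - <<'E'
from h import *
s=env.read_state(); print(s["time_s"],s["qpos"].round(1),s["ee_pos"],s["eef_rot"],s["contact_force"],s["gripper_width"])
p,d,W=wcloud(); cv2.imwrite("pics/wrist5.png",p[...,::-1])
E
```

```text
10.7167 [ 30.   43.8 -68.6 101.7   0.4  37.4  66.1] [0.56198163 0.32592554 0.24202676] [1.35528955e+02 4.39419532e-02 1.79891851e+02] [-0.18910235  0.13315061 -2.48265454] 0.0131273420791227
```

View pics/wrist5.png

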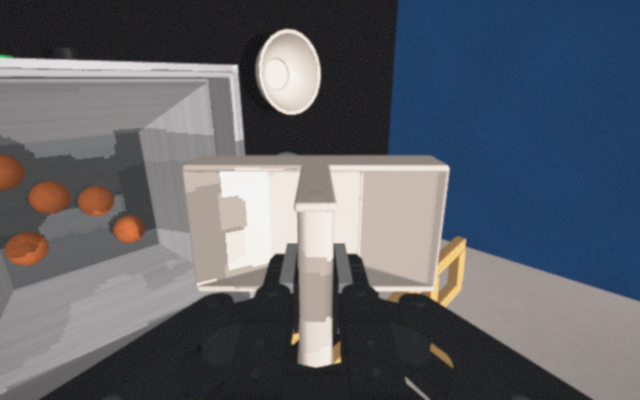

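The wrist view shows all five balls in the hopper at (5,170), (48,197), (97,201), (128,229) and (27,248), and the tray is empty. I turn it back upright.

```bash
python3 - <<'E'
from h import *
rows([.565,.335,.27],[180,0,180],12)
rows([.5685,-.2538,.20],[180,0,111.3],30,[.565,.335,.27],[180,0,180])
E
```

```text
12 rows: [-0.0003  0.0017 -0.0019] [ 0.0647  0.0001 -0.0001] deg/row 3.71
30 rows: [-0.0115 -0.0174  0.0023] [ 0.   -0.    0.04] deg/row 2.29
```

Emit:
{"fn": "apply_moves", "kwargs": {"plan": [[-0.0003,0.0017,-0.0019,0.0647,0,0,0],[-0.0003,0.0017,-0.0019,0.0647,0,0,0],[-0.0003,0.0017,-0.0019,0.0647,0,0,0],[-0.0003,0.0017,-0.0019,0.0647,0,0,0],[-0.0003,0.0017,-0.0019,0.0647,0,0,0],[-0.0003,0.0017,-0.0019,0.0647,0,0,0],[-0.0003,0.0017,-0.0019,0.0647,0,0,0],[-0.0003,0.0017,-0.0019,0.0647,0,0,0],[-0.0003,0.0017,-0.0019,0.0647,0,0,0],[-0.0003,0.0017,-0.0019,0.0647,0,0,0]], "force": 30}}

```text
time_s: 11.6
ee_pos: [0.5646, 0.3329, 0.2674]
eef_rot: [172.7, 0.1, 179.9]
contact_force: [0.3, 0.3, -3.6]
gripper_width: 0.0136
gripper_force: 34.1
```

Emit:
{"fn": "apply_moves", "kwargs": {"plan": [[-0.0003,0.0017,-0.0019,0.0647,0,0,0],[-0.0003,0.0017,-0.0019,0.0647,0,0,0],[0,0,0,0,0,0,0],[0,0,0,0,0,0,0],[0,0,0,0,0,0,0]], "force": 30}}

```text
time_s: 12.02
ee_pos: [0.5655, 0.3348, 0.2701]
eef_rot: [179.9, 0.0, 179.9]
contact_force: [0.3, -0.3, -3.1]
gripper_width: 0.0134
gripper_force: 34.1
```

```bash
python3 - <<'E'
from h import *
s=env.read_state(); print(s["time_s"],s["qpos"].round(1),s["ee_pos"],s["eef_rot"],s["contact_force"],s["gripper_width"])
rows([.5685,-.2538,.20],[180,0,111.3],30)
E
```

```text
12.0167 [ -9.4  33.1 -42.8  80.3  22.5  75.2  36.7] [0.56551182 0.33483786 0.27005677] [1.79928337e+02 3.42583390e-02 1.79900446e+02] [ 0.28021674 -0.27743608 -3.14679328] 0.013419967510951729
30 rows: [-0.0115 -0.0174  0.0023] [ 0.     -0.      0.0399] deg/row 2.29
```

Emit:
{"fn": "apply_moves", "kwargs": {"plan": [[-0.0115,-0.0174,0.0023,0,0,0.04,0],[-0.0115,-0.0174,0.0023,0,0,0.04,0],[-0.0115,-0.0174,0.0023,0,0,0.04,0],[-0.0115,-0.0174,0.0023,0,0,0.04,0],[-0.0115,-0.0174,0.0023,0,0,0.04,0],[-0.0115,-0.0174,0.0023,0,0,0.04,0],[-0.0115,-0.0174,0.0023,0,0,0.04,0],[-0.0115,-0.0174,0.0023,0,0,0.04,0],[-0.0115,-0.0174,0.0023,0,0,0.04,0],[-0.0115,-0.0174,0.0023,0,0,0.04,0]], "force": 30}}

```text
time_s: 12.85
ee_pos: [0.6477, 0.1396, 0.2468]
eef_rot: [-180.0, 0.1, 156.5]
contact_force: [0.1, 0.6, -3.2]
gripper_width: 0.0136
gripper_force: 34.1
```

Emit:
{"fn": "apply_moves", "kwargs": {"plan": [[-0.0115,-0.0174,0.0023,0,0,0.04,0],[-0.0115,-0.0174,0.0023,0,0,0.04,0],[-0.0115,-0.0174,0.0023,0,0,0.04,0],[-0.0115,-0.0174,0.0023,0,0,0.04,0],[-0.0115,-0.0174,0.0023,0,0,0.04,0],[-0.0115,-0.0174,0.0023,0,0,0.04,0],[-0.0115,-0.0174,0.0023,0,0,0.04,0],[-0.0115,-0.0174,0.0023,0,0,0.04,0],[-0.0115,-0.0174,0.0023,0,0,0.04,0],[-0.0115,-0.0174,0.0023,0,0,0.04,0]], "force": 30}}

```text
time_s: 13.68
ee_pos: [0.6466, -0.0676, 0.224]
eef_rot: [180.0, 0.1, 133.6]
contact_force: [0.2, -0.4, -3.5]
gripper_width: 0.0135
gripper_force: 34.1
```

Emit:
{"fn": "apply_moves", "kwargs": {"plan": [[-0.0115,-0.0174,0.0023,0,0,0.04,0],[-0.0115,-0.0174,0.0023,0,0,0.04,0],[-0.0115,-0.0174,0.0023,0,0,0.04,0],[-0.0115,-0.0174,0.0023,0,0,0.04,0],[-0.0115,-0.0174,0.0023,0,0,0.04,0],[-0.0115,-0.0174,0.0023,0,0,0.04,0],[-0.0115,-0.0174,0.0023,0,0,0.04,0],[0,0,0,0,0,0,0],[0,0,0,0,0,0,0],[0,0,0,0,0,0,0]], "force": 30}}

```text
time_s: 14.52
ee_pos: [0.5983, -0.202, 0.2083]
eef_rot: [179.9, 0.0, 117.8]
contact_force: [0.1, 0.6, -2.2]
gripper_width: 0.0137
gripper_force: 34.1
```

```bash
python3 - <<'E'
from h import *
s=env.read_state(); print(s["time_s"],s["qpos"].round(1),s["ee_pos"],s["eef_rot"],s["contact_force"],s["gripper_width"])
rows([.5685,-.2538,.10],[180,0,111.3],10)
p,d,W=wcloud(); R=Ro.from_euler("xyz",s["eef_rot"],degrees=True)
Q=(W-s["ee_pos"])@R.as_matrix(); g=(d>0)&(np.abs(Q[...,1])<.08)&(Q[...,2]>.04)&(Q[...,2]<.095)&(p.min(-1)>90)
b=np.zeros(d.shape,bool); b[150:290,180:460]=1; q=Q[b&g]
print(len(q),np.percentile(q,[1,50,99],axis=0))
# lips: height at each end (tool frame)
for sg in(-1,1):
    e=q[(sg*q[:,1]>.06)]; print(sg,len(e),np.median(e,axis=0))
E
```

```text
14.5167 [ 30.8  29.6 -25.6  90.   13.7  63.5  29.8] [ 0.59827358 -0.20196179  0.20831168] [1.79946055e+02 2.51812048e-02 1.17835496e+02] [ 0.13146451  0.60465723 -2.21255467] 0.013651130241059328
10 rows: [-0.0034 -0.0049  0.0108] [0.0001 0.     0.0114] deg/row 0.65
26773 [[-0.03800209 -0.07323002  0.04689657]
 [ 0.00465907 -0.00221581  0.06041113]
 [ 0.03909495  0.0716252   0.07460494]]
-1 3772 [ 0.00349495 -0.06716478  0.0522501 ]
1 3332 [0.00357503 0.0663794  0.05176896]
```

Emit:
{"fn": "apply_moves", "kwargs": {"plan": [[-0.0034,-0.0049,0.0108,0,0,0.0114,0],[-0.0034,-0.0049,0.0108,0,0,0.0114,0],[-0.0034,-0.0049,0.0108,0,0,0.0114,0],[-0.0034,-0.0049,0.0108,0,0,0.0114,0],[-0.0034,-0.0049,0.0108,0,0,0.0114,0],[-0.0034,-0.0049,0.0108,0,0,0.0114,0],[-0.0034,-0.0049,0.0108,0,0,0.0114,0],[-0.0034,-0.0049,0.0108,0,0,0.0114,0],[-0.0034,-0.0049,0.0108,0,0,0.0114,0],[-0.0034,-0.0049,0.0058,0,0,0.0114,0]], "force": 30}}

```text
time_s: 15.4
ee_pos: [0.568, -0.2522, 0.1036]
eef_rot: [-180.0, -0.0, 111.4]
contact_force: [0.5, 0.2, -2.5]
gripper_width: 0.0132
gripper_force: 34.0
```

Emit:
{"fn": "apply_moves", "kwargs": {"plan": [[0,0,0,0,0,0,0],[0,0,0,0,0,0,0],[0,0,0,0,0,0,0],[0,0,0,0,0,0,0]], "force": 30}}

```text
time_s: 15.73
ee_pos: [0.5698, -0.2515, 0.1062]
eef_rot: [179.9, 0.1, 111.5]
contact_force: [1.0, 0.2, -2.8]
gripper_width: 0.0136
gripper_force: 34.1
```

Emit:
{"fn": "apply_moves", "kwargs": {"plan": [[0,0,0.004,0,0,0,0],[0,0,0.004,0,0,0,0],[0,0,0.004,0,0,0,0],[0,0,0.003,0,0,0,0],[0,0,0.002,0,0,0,0],[0,0,0.001,0,0,0,0],[0,0,0.001,0,0,0,0],[0,0,0.001,0,0,0,0],[0,0,0,0,0,0,0],[0,0,0,0,0,0,0]], "force": 30}}

```text
time_s: 16.57
ee_pos: [0.569, -0.2519, 0.0854]
eef_rot: [180.0, 0.0, 111.5]
contact_force: [0.3, -0.0, -3.0]
gripper_width: 0.0138
gripper_force: 34.0
```

Emit:
{"fn": "apply_moves", "kwargs": {"plan": [[0,0,0.0007,0,0,0,0],[0,0,0.0007,0,0,0,0],[0,0,0.0007,0,0,0,0],[0,0,0,0,0,0,0],[0,0,0,0,0,0,0]], "force": 30}}

```text
time_s: 16.98
ee_pos: [0.569, -0.2519, 0.0832]
eef_rot: [180.0, 0.0, 111.5]
contact_force: [-0.2, 0.3, -2.4]
gripper_width: 0.014
gripper_force: 34.0
```

Emit:
{"fn": "apply_moves", "kwargs": {"plan": [[0,0,0.0004,0,0,0,0],[0,0,0.0004,0,0,0,0],[0,0,0,0,0,0,0],[0,0,0,0,0,0,0]], "force": 30}}

```text
time_s: 17.32
ee_pos: [0.5691, -0.2519, 0.0826]
eef_rot: [180.0, 0.0, 111.5]
contact_force: [1.1, 0.0, -1.1]
gripper_width: 0.0134
gripper_force: 34.2
```

Emit:
{"fn": "apply_moves", "kwargs": {"plan": [[0,0,0.0004,0,0,0,0],[0,0,0,0,0,0,0],[0,0,0,0,0,0,0]], "force": 25}}

```text
time_s: 17.57
ee_pos: [0.5692, -0.2519, 0.0825]
eef_rot: [179.9, 0.1, 111.5]
contact_force: [-1.1, -0.4, 4.2]
gripper_width: 0.0142
gripper_force: 35.0
```

The pad now bears the tray (+4 N), so I let go.

Emit:
{"fn": "apply_moves", "kwargs": {"plan": [[0,0,0,0,0,0,0.3],[0,0,0,0,0,0,0.6],[0,0,0,0,0,0,1],[0,0,0,0,0,0,1],[0,0,0,0,0,0,1],[0,0,0,0,0,0,1],[0,0,0,0,0,0,1],[0,0,0,0,0,0,1]]}}

```text
time_s: 18.23
ee_pos: [0.569, -0.2519, 0.082]
eef_rot: [180.0, 0.0, 111.5]
contact_force: [-0.7, -0.6, 0.5]
gripper_width: 0.0853
gripper_force: 0.0
```

Emit:
{"fn": "apply_moves", "kwargs": {"plan": [[0,0,-0.004,0,0,0,1],[0,0,-0.01,0,0,0,1],[0,0,-0.018,0,0,0,1],[0,0,-0.018,0,0,0,1],[0,0,-0.018,0,0,0,1],[0,0,-0.018,0,0,0,1],[0,0,-0.018,0,0,0,1],[0,0,-0.018,0,0,0,1],[0,0,-0.01,0,0,0,1],[0,0,0,0,0,0,1]]}}

```text
time_s: 19.07
ee_pos: [0.5703, -0.2521, 0.2173]
eef_rot: [179.8, 0.2, 111.5]
contact_force: [0.1, -0.2, 0.7]
gripper_width: 0.0856
gripper_force: 0.0
```

```bash
python3 - <<'E'
from h import *
p,d=read_camera("scene"); o=cv2.resize(p[120:320,120:440,::-1],(800,500),interpolation=cv2.INTER_CUBIC); cv2.imwrite("pics/end.png",o)
p,d,W=wcloud(); z=W[...,2]
m=(d>0)&(z>.022)&(z<.05)&(np.abs(W[...,0]-.569)<.1)&(np.abs(W[...,1]+.25)<.1)&(p.min(-1)>90)
q=W[m]; print(np.median(q,0),cv2.minAreaRect((q[:,:2]*1000).astype(np.float32)),env.read_state()["time_s"])
E
```

```text
[ 0.56739629 -0.2543193   0.02988481] ((568.7520751953125, -253.23626708984375), (150.24417114257812, 80.22328186035156), 21.543569564819336) 19.1667
```

View pics/end.png

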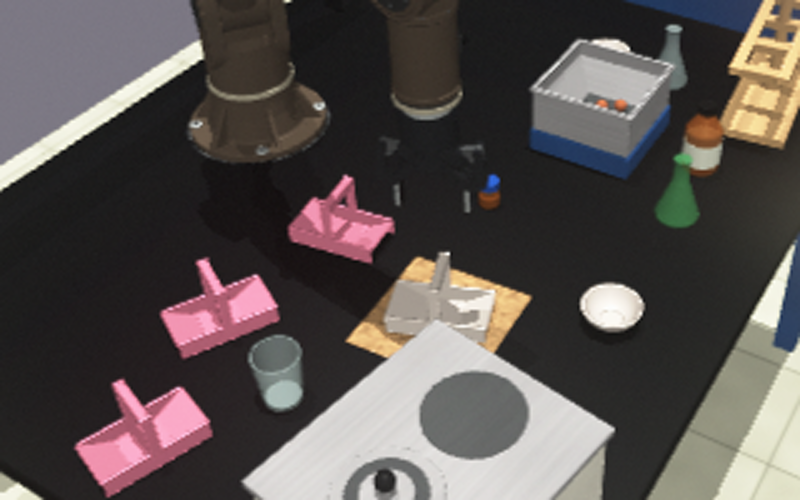

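The last picture shows the empty tray upright at (440,305), in the middle of the pad. Balls show in the hopper at (610,103), the gripper is clear, and the other things stand where they were.

```bash
python3 -c "
from bench import env
print(env.job_done())"
```

```text
the job is handed in; nothing more can be done
None
```

All five balls are in the hopper, the empty tray stands upright and released within about 1 mm of the pad's middle, and the job was handed in at about 19 s with the other glassware and dishes where they stood.

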